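# Leaving home: shutters, lights, alarm

### The arm

A 6-joint arm with a two-finger parallel gripper is mounted at the origin on the work surface. World frame = base frame: x ahead of the robot, y to its left, z up, the work surface at z = 0. Lengths are in m, angles in rad, forces in N, time in s.
With the tool pointing down it reaches from about 0.35 to 0.775 m from the base axis. Payload 7.3 kg.
Tool frame: the origin (TCP) lies on the centre line of the jaws, within the pads' length; the fingertips stand ahead of it and the grasp point (between the pads) lies 11 mm behind it (robot.nose_length is the z of the fingertips in the tool frame, in m); z points along the fingers, y is the line along which they close (so a half turn about z gives the same grasp; the last joint's range is limited). The gripper opens to 92 mm and grips with 3 to 60 N. Pads are 19 mm wide; open, the fingers measure 130 mm over their backs; the gripper's body (75 mm by 190 mm) begins 47 mm behind the grasp point.
Start: joints at [-1.346, 0.342, 1.524, -0, 1.275, -0.146], TCP at [0.19, -0.489, 0.196] pointing down, gripper open.
Joint ranges: [-2.53, 2.53], [-0.77, 2.02], [0.04, 2.7], [-1, 4.14], [0.28, 2.66], [-3.11, 3.11]. Speed limits (rad/s): [2.57, 2.57, 3.14, 3.14, 3.14, 3.14].

### API

Orientations are given as [roll, pitch, yaw] about the fixed x, y, z axes, in that order (R = Rz(yaw) Ry(pitch) Rx(roll)).
In Python, from cell import robot, cams gives the robot as it stands. The module is installed in compiled form; this text tells all that it offers.
- The arm moves only by the tool carry_out, never from a script. Its argument "deltas" is a list of rows, each a list of 7 numbers: the shift along the tool's x, y, z in cm, then the turn, a rotation vector about the tool's x, y, z in rad, then the opening, from 0 (shut) to 1 (fully open). A call has exactly 8 rows; each row shifts and turns the commanded pose from where the row before left it, along the tool's axes as they then stand; what a row does not reach is not made up. A row lasts 1/12 s, in which the tool goes at most 41.7 mm and 7.16 degrees, less where a joint would pass 70% of its speed; a pose out of reach is approached as far as the arm can. A call is refused whole if a number of a shift passes 4.17 or a number of a turn 0.125, either way. A call with a gripper value outside its range is refused whole. The fingers move at their own pace and stop on an object; "force" is the grip in N (left out, the last holds). Time passes only in rows, so rows that do not move let the fingers close, or fill a call up. It gives the time, the measured TCP pose, the force, the opening and the grip force at its end, in the units of the state.
- robot.observe(): the state, without advancing time (a new reading comes with each control period).
- cams.read_camera(name): name is "scene" or "top" or "wrist"; returns a dict with "image" (400x640x3 uint8, blue, green, red), "depth" (400x640 float32, m along the optical axis (not along the pixel's ray), 0 where there is no reading), "fx", "fy", "cx", "cy" (pixels), "world_to_cam" (4x4, takes a point from world to camera coordinates). Camera axes: x right, y up, looking along -z (the intrinsics and any distortion apply to the point x, -y, -z); pixel columns grow to the right and rows downward; lengths in m; the calibration is good to about 2 mm. The wrist camera is an equidistant fisheye: a pixel r from the principal point sees the ray r / f radians off the axis. A picture is of the moment at which its call begins.
- robot.hand_in(): hands the job in; it is judged then, once.
The state is a dict: "time": time; "qpos": joint angles; "qvel": joint speeds; "joint_efforts": joint torques, N m; "tool_pos": TCP position; "tool_rot": TCP orientation; "contact_force": force on the tool from outside, world axes, zero at the start; "torque": the same for the moment, N m; "opening": finger opening in m; "grip_force": force on a finger pad.
Only numpy, scipy, OpenCV 4.12 (cv2) and the standard library are available. Lean on these libraries where they do the work, as an engineer would, in place of code of your own. Each camera call takes 0.05 s, during which the arm holds its last target. There are 200 camera calls.

### The job

Set the house for going out at the hall table's switches: press the black-dotted end of the blue rocker (shutters) fully down, then the black-dotted end of the yellow rocker (lights) fully down, and only then press the round green button (alarm) fully in and let it spring back. Both rockers must stay tipped over; do not tip the red rocker, and leave the dish, the spectacles case and the key fob where they lie - nothing is to be picked up.

Things in the scene. Friction and masses are not known exactly. Their poses are not given: they have to be found in the camera images.
- panel: Flat grey panel, 130 x 260 x 12 mm, fixed on the table; origin at the centre of its underside, its y axis along the 260 mm side, its x axis along the rockers. Three white rocker modules (90 x 58 x 16 mm each) are fixed on it side by side, 80 mm apart, all with the panel's yaw; which colour is in which place varies.
- blue_rocker (a joint): blue rocker switch: a paddle 76 mm long (panel x) and 44 mm wide (panel y), 8 mm thick, pivoted at its middle with its axis 40 mm above the table. Radians: about -0.16 to -0.13 at the start (the end with the black dot is up), 0 level, +0.16 when the dot end is fully down (about 8 mm lower at the dot). It stays where it is left; a push of about 3.5 N at the dot moves it.
- blue_dot (a point): Centre of the black dot (14 mm across) on top of the blue paddle, 26 mm from its pivot towards the panel's far (+x) side; moves with the paddle (about 48 mm above the table when up, 40 mm when down). x axis along the paddle, z out of its face.
- yellow_rocker (a joint): yellow rocker switch: a paddle 76 mm long (panel x) and 44 mm wide (panel y), 8 mm thick, pivoted at its middle with its axis 40 mm above the table. Radians: about -0.16 to -0.13 at the start (the end with the black dot is up), 0 level, +0.16 when the dot end is fully down (about 8 mm lower at the dot). It stays where it is left; a push of about 3.5 N at the dot moves it.
- yellow_dot (a point): Centre of the black dot (14 mm across) on top of the yellow paddle, 26 mm from its pivot towards the panel's near (-x) side; moves with the paddle (about 48 mm above the table when up, 40 mm when down). x axis along the paddle, z out of its face.
- red_rocker (a joint): red rocker switch: a paddle 76 mm long (panel x) and 44 mm wide (panel y), 8 mm thick, pivoted at its middle with its axis 40 mm above the table. Radians: about -0.16 to -0.13 at the start (the end with the black dot is up), 0 level, +0.16 when the dot end is fully down (about 8 mm lower at the dot). It stays where it is left; a push of about 3.5 N at the dot moves it. It is to be left alone.
- red_dot (a point): Centre of the black dot (14 mm across) on top of the red paddle, 26 mm from its pivot towards the panel's far (+x) side; moves with the paddle (about 48 mm above the table when up, 40 mm when down). x axis along the paddle, z out of its face.
- green_button (a joint): Round green push button, cap 36 mm across, standing on the table in a white round base 52 mm across and 12 mm high, apart from the panel. It moves straight down; metres: 0 up, 0.006 fully in. Springs back when let go; about 1.5 N starts it and 5 N takes it fully in.
- green_button_top (a point): Centre of the green button's top face, 22 mm above the table when up; moves with the button.
- dish_center (a point): Centre, half-way up, of a loose round silver dish, 110 mm across the rim, 32 mm high, standing beyond the green button. Bystander.
- case_center (a point): Centre, half-way up, of a loose brown spectacles case, 60 x 150 x 36 mm, lying beyond the panel. Bystander.
- fob_center (a point): Centre of a loose black car key fob, 38 x 70 x 14 mm, lying in front of the panel on the robot's side. Bystander.
Not all that is in view belongs to the job. What is shaped like the part that bears green_button but pink or purple is not meant.

How it is judged:
On the way, in this order (a step that is already met when the one before it is completed fails the run):
1. the blue rocker is tipped fully over, dot end down (value of joint blue_rocker above 0.12 rad), for 0.1 s.
2. then the yellow rocker is tipped fully over, dot end down (value of joint each of blue_rocker, yellow_rocker above 0.12 rad), for 0.1 s.
3. then the green button is pressed fully in (all of step 2 and value of joint green_button above 0.0045 m), for 0.05 s.
At the end, for the whole second after the job is handed in: The blue and yellow rockers lie over with the dot end down (joint above 0.12 rad), the red rocker is as it was (joint below -0.10 rad), the green button is back up (within 1 mm), and the dish, case and fob are within 30 mm of where they started (all of step 2 and value of joint red_rocker below -0.1 rad and value of joint green_button below 0.001 m and distance of each of dish_center, case_center, fob_center from where it was at the start of the episode below 0.03 m); the robot touches nothing.
It fails at once if the yellow rocker is tipped before the blue one (value of joint yellow_rocker above 0 rad and value of joint blue_rocker below 0.1 rad).
It fails at once if the green button is pressed before both rockers are over (value of joint green_button above 0.003 m and value of joint any of blue_rocker, yellow_rocker below 0.1 rad).
It fails at once if the red rocker is tipped (value of joint red_rocker above -0.05 rad).
It fails at once if the dish, the case or the fob is shifted by more than 30 mm, or lifted (distance of any of dish_center, case_center, fob_center from where it was at the start of the episode above 0.03 m or height (world z) of dish_center above 0.036 m or height (world z) of case_center above 0.038 m or height (world z) of fob_center above 0.027 m).
It also fails if it takes over 38 s, if anything falls off the work surface, if the arm or the gripper's body presses on something with over 40 N, if the wrist force passes 120 N, or if a joint passes its speed limit or range.

## Working session

There is one attempt and no reset: what is moved stays moved. The work goes in short steps, Python scripts to look and compute and a tool call to move; the robot and the scene stay as the last step left them, time stands still between calls to the robot, and variables do not carry over. Pictures are saved under pics/ and viewed, at most 10 in all, crops included, and the job is handed in when it is done.

Besides the shell and the picture viewer there is one more tool, called after "Emit:" by a JSON object that holds its "fn" and its "kwargs", one argument or row to a line. carry_out: Moves the arm, as the interface text tells. Its arguments: {"type":"object","properties":{"deltas":{"type":"array","items":{"type":"array","items":{"type":"number"}}},"force":{"type":"number"}},"required":["deltas"]}

```bash
mkdir -p pics
cat > h.py <<'E'
import numpy as np, cv2
from cell import robot, cams
def xyz(c):
    d=c["depth"]; v,u=np.mgrid[0:d.shape[0],0:d.shape[1]]
    p=np.stack([(u-c["cx"])/c["fx"]*d,-(v-c["cy"])/c["fy"]*d,-d,np.ones_like(d)],-1)
    return (p@np.linalg.inv(c["world_to_cam"]).T)[...,:3]
E
python3 - <<'E'
from h import *
for n in("top","scene"):
    c=cams.read_camera(n); cv2.imwrite(f"pics/{n}0.png",c["image"]); np.savez(f"{n}0.npz",**c)
s=robot.observe(); print(s, robot.nose_length)
E
```

```text
{'time': 0.1, 'qpos': array([-1.34601146e+00,  3.42650538e-01,  1.52487748e+00, -2.57347607e-05,
        1.27540366e+00, -1.45975553e-01]), 'qvel': array([ 0.00049311, -0.00050841, -0.00364686, -0.00010877, -0.00067929,
        0.00059802]), 'joint_efforts': array([ 1.05016210e-03, -4.32004631e+01, -2.44693297e+01,  7.19633955e-02,
        5.25333895e-02, -4.52635732e-05]), 'tool_pos': array([ 0.19015796, -0.48893766,  0.19553115]), 'tool_rot': array([-3.14026429e+00, -1.70422481e-04,  3.70767818e-01]), 'contact_force': array([ 0.99019262,  0.31143602, -0.00866248]), 'torque': array([-0.01218842,  0.044964  , -0.02753979]), 'grip_force': 0.0, 'opening': 0.09168698080618251} 0.008
```

View pics/top0.png

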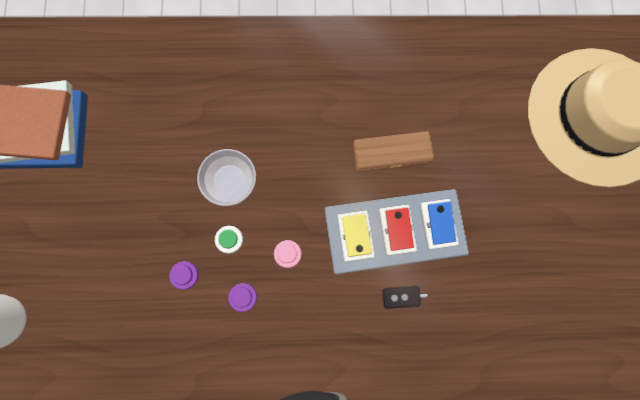

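View pics/scene0.png

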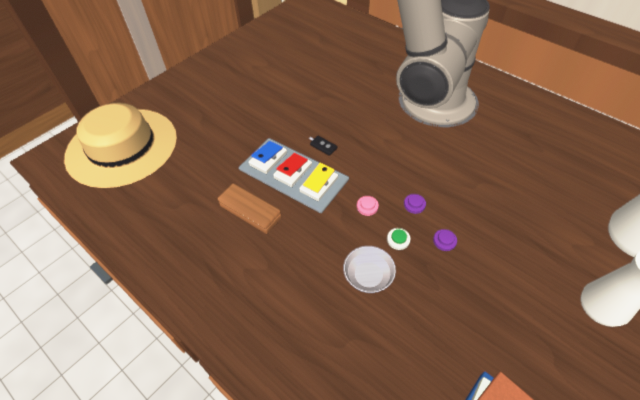

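The top view shows the yellow dot at (359,248), the red dot at (398,215) and the blue dot at (440,209). Four round buttons could be meant: green/white at (228,239), pink at (287,253), and purple at (183,275) and (242,297). Only (228,239) has a green cap on a white base, so that one fits. I'll measure and confirm it in a crop.

Run:
```python
from h import *
c=dict(np.load("top0.npz")); P=xyz(c); im=c["image"]
cv2.imwrite("pics/crop.png",cv2.resize(im[180:320,160:480],None,fx=2.5,fy=2.5,interpolation=cv2.INTER_CUBIC))
hsv=cv2.cvtColor(im,cv2.COLOR_BGR2HSV)
def rep(n,m):
    v,u=np.nonzero(m); p=P[m]; print(n,m.sum(),u.mean().round(1),v.mean().round(1),np.median(p,0).round(4),p.mean(0).round(4),p.min(0).round(3),p.max(0).round(3))
H,S,V=[hsv[...,i].astype(int) for i in range(3)]
win=np.zeros(H.shape,bool)
for n,(u,v) in dict(blue=(440,209),yellow=(359,248),red=(398,215)).items():
    w=win.copy(); w[v-6:v+7,u-6:u+7]=1; rep(n+"_dot",w&(V<70))
w=win.copy(); w[180:280,320:475]=1
for n,lo,hi in(("blue",100,125),("yellow",22,35)): rep(n,w&(H>lo)&(H<hi)&(S>150)&(V>100))
rep("red",w&((H<6)|(H>174))&(S>150)&(V>100))
w=win.copy(); w[220:260,210:250]=1; rep("green",w&(H>50)&(H<85)&(S>100))
for n,b in dict(dish=(195,260,145,210),case=(350,437,130,172),fob=(380,430,284,310)).items():
    w=win.copy(); w[b[2]:b[3],b[0]:b[1]]=1; rep(n,w&(P[...,2]>.007))
```

```text
blue_dot 26 440.3 208.8 [ 0.524  -0.2053  0.0492] [ 0.5198 -0.1967  0.0788] [ 0.406 -0.211  0.045] [0.529 0.03  0.831]<stdin>:6: RuntimeWarning: Mean of empty slice.
  ret = ret.dtype.type(ret / rcount)
  return _methods._mean(a, axis=axis, dtype=dtype,
  ret = um.true_divide(
Traceback (most recent call last):
ValueError: zero-size array to reduction operation minimum which has no identity
```

View pics/crop.png

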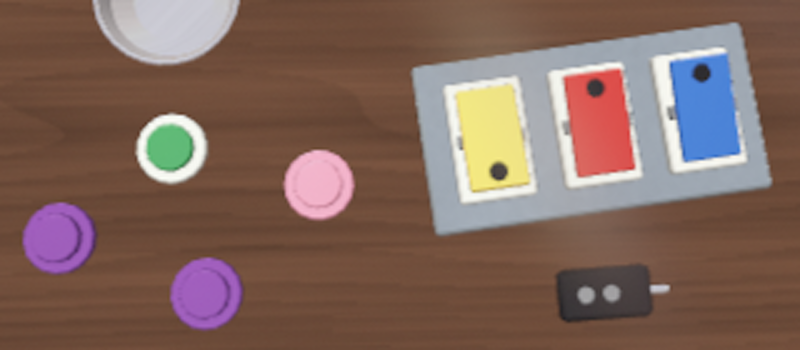

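The crop confirms the green cap on a white base at crop (170,148). The dots are at yellow (499,171), red (596,88) and blue (701,72).

Run:
```python
from h import *
c=dict(np.load("top0.npz")); P=xyz(c); im=c["image"]
hsv=cv2.cvtColor(im,cv2.COLOR_BGR2HSV)
H,S,V=[hsv[...,i].astype(int) for i in range(3)]
ok=(P[...,2]<.1)&(c["depth"]>0)
def rep(n,m):
    m=m&ok; p=P[m]
    if len(p): print(n,m.sum(),np.median(p,0).round(4),p.min(0).round(3),p.max(0).round(3))
    else: print(n,0)
def box(u0,u1,v0,v1):
    w=np.zeros(H.shape,bool); w[v0:v1,u0:u1]=1; return w
for n,(u,v) in dict(blue=(440,209),yellow=(359,248),red=(398,215)).items():
    rep(n+"_dot",box(u-6,u+7,v-6,v+7)&(V<125))
w=box(320,475,180,280)
rep("blue",w&(H>100)&(H<125)&(S>150)&(V>100)); rep("yellow",w&(H>22)&(H<35)&(S>110)&(V>100)); rep("red",w&((H<6)|(H>174))&(S>150)&(V>100))
m=w&(P[...,2]>.008)&ok
q=P[m][:,:2].astype(np.float32); print("panel",cv2.minAreaRect(q))
rep("green",box(210,250,220,260)&(H>50)&(H<85)&(S>100))
rep("pink",box(272,303,238,270)&(P[...,2]>.007))
for n,b in dict(dish=(195,260,145,210),case=(350,437,130,172),fob=(380,430,284,310)).items(): rep(n,box(*b)&(P[...,2]>.007))
s=robot.observe(); print(s["opening"])
```

```text
blue_dot 35 [ 0.5239 -0.2052  0.0489] [ 0.518 -0.211  0.045] [ 0.53  -0.199  0.051]
yellow_dot 33 [ 0.455  -0.0531  0.049 ] [ 0.45  -0.059  0.043] [ 0.46  -0.048  0.052]
red_dot 36 [ 0.5141 -0.1267  0.0495] [ 0.509 -0.133  0.046] [ 0.52  -0.121  0.052]
blue 840 [ 0.4968 -0.2081  0.0441] [ 0.462 -0.233  0.036] [ 0.537 -0.182  0.053]
yellow 856 [ 0.4794 -0.0488  0.0445] [ 0.441 -0.073  0.038] [ 0.517 -0.026  0.053]
red 706 [ 0.4928 -0.1333  0.0447] [ 0.454 -0.154  0.036] [ 0.527 -0.105  0.052]
panel ((0.49019697308540344, -0.12840481102466583), (0.12983545660972595, 0.2600930333137512), 7.054523468017578)
green 251 [0.4783 0.1883 0.0225] [0.463 0.173 0.018] [0.495 0.205 0.027]
pink 588 [0.45   0.079  0.0153] [0.425 0.055 0.008] [0.475 0.105 0.026]
dish 1685 [0.6048 0.2013 0.0169] [0.542 0.139 0.007] [0.649 0.246 0.036]
case 2548 [ 0.6392 -0.1241  0.0358] [ 0.606 -0.204  0.007] [ 0.68  -0.05   0.041]
fob 788 [ 0.3659 -0.1321  0.0142] [ 0.345 -0.18   0.007] [ 0.385 -0.097  0.019]
0.09168698080618251
```

Emit:
{"fn": "carry_out", "kwargs": {
  "deltas": [
    [0,0,0,0,0,0.124,0],
    [0,0,0,0,0,0.124,0],
    [3.1,-2,0,0,0,0,0],
    [3.1,-2,0,0,0,0,0],
    [3.1,-2,0,0,0,0,0],
    [3.1,-2,0,0,0,0,0],
    [3.1,-2,0,0,0,0,0],
    [3.1,-2,0,0,0,0,0]
  ]
}}

```text
time: 0.77
tool_pos: [0.3611, -0.3459, 0.1959]
tool_rot: [-3.141, 0.0, 0.122]
contact_force: [1.0, -0.9, -0.1]
opening: 0.0434
grip_force: 0.0
```

Emit:
{"fn": "carry_out", "kwargs": {
  "deltas": [
    [3.1,-2,0,0,0,0,0],
    [3.1,-2,0,0,0,0,0],
    [3.1,-2,0,0,0,0,0],
    [3.1,-2,0,0,0,0,0],
    [3.1,-2,0,0,0,0,0],
    [3.1,-2,0,0,0,0,0],
    [0,0,0,0,0,0,0],
    [0,0,0,0,0,0,0]
  ]
}}

```text
time: 1.43
tool_pos: [0.5308, -0.2039, 0.1953]
tool_rot: [-3.141, 0.001, 0.126]
contact_force: [-0.8, -0.3, 0.2]
opening: 0.0002
grip_force: 0.0
```

Emit:
{"fn": "carry_out", "kwargs": {
  "deltas": [
    [0,0,3.5,0,0,0,0],
    [0,0,3.5,0,0,0,0],
    [0,0,3.0,0,0,0,0],
    [0,0,2.5,0,0,0,0],
    [0,0,0.5,0,0,0,0],
    [0,0,0,0,0,0,0],
    [0,0,0,0,0,0,0],
    [0,0,0,0,0,0,0]
  ]
}}

```text
time: 2.1
tool_pos: [0.531, -0.2066, 0.0681]
tool_rot: [3.139, -0.003, 0.122]
contact_force: [-0.2, -0.1, -0.1]
opening: 0.0005
grip_force: 0.0
```

Emit:
{"fn": "carry_out", "kwargs": {
  "deltas": [
    [0,0,0.5,0,0,0,0],
    [0,0,0.4,0,0,0,0],
    [0,0,0.3,0,0,0,0],
    [0,0,0.2,0,0,0,0],
    [0,0,0.2,0,0,0,0],
    [0,0,0.2,0,0,0,0],
    [0,0,0,0,0,0,0],
    [0,0,0,0,0,0,0]
  ]
}}

```text
time: 2.77
tool_pos: [0.53, -0.2055, 0.048]
tool_rot: [-3.142, 0.0, 0.123]
contact_force: [0.9, -0.6, 0.3]
opening: 0.0003
grip_force: 0.0
```

Emit:
{"fn": "carry_out", "kwargs": {
  "deltas": [
    [0,0,0.1,0,0,0,0],
    [0,0,0.1,0,0,0,0],
    [0,0,0,0,0,0,0],
    [0,0,0,0,0,0,0],
    [0,0,0,0,0,0,0],
    [0,0,0,0,0,0,0],
    [0,0,0,0,0,0,0],
    [0,0,0,0,0,0,0]
  ]
}}

```text
time: 3.43
tool_pos: [0.5301, -0.2056, 0.0462]
tool_rot: [3.141, -0.0, 0.123]
contact_force: [0.6, -0.3, -0.3]
opening: 0.0007
grip_force: 0.0
```

Run:
```python
from h import *
c=cams.read_camera("wrist"); cv2.imwrite("pics/w1.png",c["image"])
s=robot.observe(); print(s["contact_force"],s["tool_pos"])
```

```text
[ 0.11187496 -0.20554761  0.11706963] [ 0.53008759 -0.2055932   0.04616075]
```

View pics/w1.png

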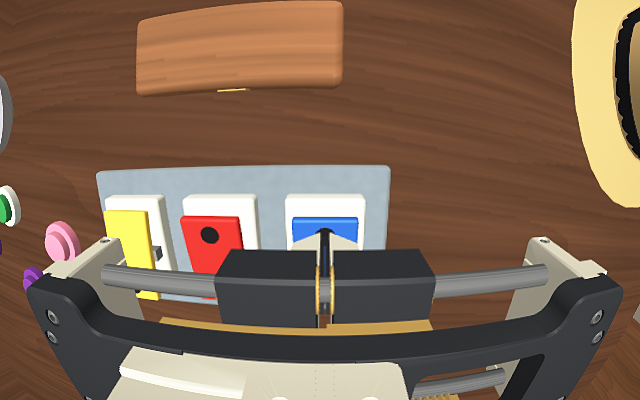

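The wrist view shows the fingers on the blue paddle's far end at (325,235), with the paddle already well down. There's no force from a stop yet, so I'll press a little further.

Emit:
{"fn": "carry_out", "kwargs": {
  "deltas": [
    [0,0,0.1,0,0,0,0],
    [0,0,0.1,0,0,0,0],
    [0,0,0.1,0,0,0,0],
    [0,0,0,0,0,0,0],
    [0,0,0,0,0,0,0],
    [0,0,0,0,0,0,0],
    [0,0,0,0,0,0,0],
    [0,0,0,0,0,0,0]
  ]
}}

```text
time: 4.15
tool_pos: [0.5301, -0.2056, 0.0432]
tool_rot: [3.141, -0.0, 0.123]
contact_force: [0.2, -0.9, -0.5]
opening: 0.0004
grip_force: 0.0
```

Emit:
{"fn": "carry_out", "kwargs": {
  "deltas": [
    [0,0,0.1,0,0,0,0],
    [0,0,0.1,0,0,0,0],
    [0,0,0,0,0,0,0],
    [0,0,0,0,0,0,0],
    [0,0,0,0,0,0,0],
    [0,0,0,0,0,0,0],
    [0,0,0,0,0,0,0],
    [0,0,0,0,0,0,0]
  ]
}}

```text
time: 4.82
tool_pos: [0.5301, -0.2056, 0.0411]
tool_rot: [3.141, -0.0, 0.123]
contact_force: [0.2, -0.4, 0.0]
opening: 0.0004
grip_force: 0.0
```

Run:
```python
from h import *
c=cams.read_camera("scene"); cv2.imwrite("pics/s1.png",cv2.resize(c["image"][110:230,210:370],None,fx=5,fy=5,interpolation=cv2.INTER_CUBIC))
s=robot.observe(); print(s["contact_force"],s["tool_pos"],s["joint_efforts"])
```

```text
[-0.11894001 -0.13362162 -0.01804851] [ 0.5300903  -0.20561956  0.04116281] [-4.27879595e-04 -5.06274998e+01 -1.99772841e+01  6.31730142e-02
 -4.42353298e-02 -2.54751271e-06]
```

View pics/s1.png

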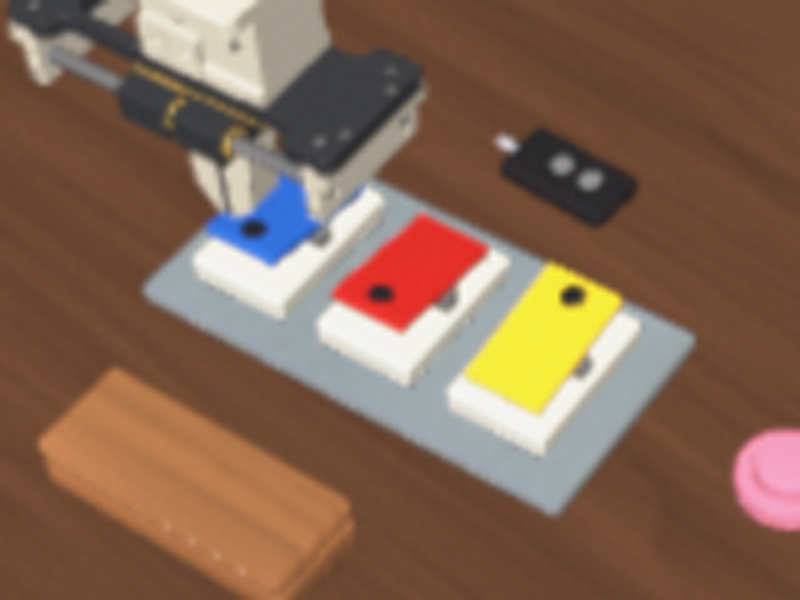

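The scene crop shows the blue dot still visible at crop (253,229), with the fingertip at (240,212) behind and above it. So nothing is touched yet, and the tip is not where the readout puts it. I'll measure the tip by depth.

Run:
```python
from h import *
c=cams.read_camera("scene"); P=xyz(c)
for u in range(250,264,2):
    print(u,[tuple((P[v,u]*1000).astype(int)) for v in range(140,160,2)])
c0=dict(np.load("scene0.npz")); P0=xyz(c0)
print("start blue dot",(P0[155:157,260:262]*1000).astype(int).tolist())
hom=lambda p:(c["world_to_cam"]@np.r_[p,1])
for p in([.5301,-.2056,.0331],[.5258,-.2046,.048]):
    q=hom(p); print(c["cx"]+c["fx"]*q[0]/-q[2], c["cy"]-c["fy"]*q[1]/-q[2])
```

```text
250 [(np.int64(564), np.int64(-182), np.int64(148)), (np.int64(543), np.int64(-214), np.int64(105)), (np.int64(542), np.int64(-216), np.int64(97)), (np.int64(542), np.int64(-219), np.int64(88)), (np.int64(495), np.int64(-287), np.int64(0)), (np.int64(502), np.int64(-279), np.int64(1)), (np.int64(505), np.int64(-276), np.int64(-1)), (np.int64(512), np.int64(-268), np.int64(2)), (np.int64(523), np.int64(-254), np.int64(12)), (np.int64(528), np.int64(-249), np.int64(12))]
252 [(np.int64(561), np.int64(-178), np.int64(149)), (np.int64(562), np.int64(-178), np.int64(143)), (np.int64(539), np.int64(-212), np.int64(97)), (np.int64(541), np.int64(-211), np.int64(92)), (np.int64(540), np.int64(-214), np.int64(83)), (np.int64(496), np.int64(-278), np.int64(-1)), (np.int64(503), np.int64(-270), np.int64(1)), (np.int64(534), np.int64(-228), np.int64(47)), (np.int64(540), np.int64(-221), np.int64(49)), (np.int64(533), np.int64(-233), np.int64(28))]
254 [(np.int64(560), np.int64(-172), np.int64(152)), (np.int64(561), np.int64(-172), np.int64(146)), (np.int64(539), np.int64(-205), np.int64(102)), (
[... 1705 characters left out ...]
.int64(47)), (np.int64(532), np.int64(-200), np.int64(50))]
262 [(np.int64(551), np.int64(-156), np.int64(155)), (np.int64(552), np.int64(-154), np.int64(151)), (np.int64(527), np.int64(-189), np.int64(102)), (np.int64(528), np.int64(-189), np.int64(97)), (np.int64(530), np.int64(-188), np.int64(91)), (np.int64(508), np.int64(-219), np.int64(46)), (np.int64(511), np.int64(-217), np.int64(43)), (np.int64(519), np.int64(-207), np.int64(49)), (np.int64(523), np.int64(-203), np.int64(48)), (np.int64(529), np.int64(-197), np.int64(49))]
start blue dot [[[525, -208, 49], [521, -209, 46]], [[528, -205, 50], [526, -204, 49]]]
260.30850702824415 161.10249586880485
261.0464087948616 156.32606190752165
```

The vision data puts the tip bottom at z≈0.074, while the readout implies 0.033. The x and y agree, and the blue dot measures correctly in this camera, so I'll trust the vision. I'll lower 15 mm and compare again before relying on it.

Emit:
{"fn": "carry_out", "kwargs": {
  "deltas": [
    [0,0,0.3,0,0,0,0],
    [0,0,0.3,0,0,0,0],
    [0,0,0.3,0,0,0,0],
    [0,0,0.3,0,0,0,0],
    [0,0,0.3,0,0,0,0],
    [0,0,0,0,0,0,0],
    [0,0,0,0,0,0,0],
    [0,0,0,0,0,0,0]
  ]
}}

```text
time: 5.58
tool_pos: [0.5301, -0.2056, 0.0262]
tool_rot: [3.141, -0.0, 0.123]
contact_force: [-0.3, 0.7, -0.8]
opening: 0.0004
grip_force: 0.0
```

```bash
cat >> h.py <<'E'
def tip(u0,u1,v0,v1,zmin):
    "lowest robot points in a scene window above zmin"
    c=cams.read_camera("scene"); P=xyz(c); q=P[v0:v1,u0:u1].reshape(-1,3); q=q[(q[:,2]>zmin)&(q[:,2]<.2)]
    q=q[np.argsort(q[:,2])][:8]; print((q*1000).round().astype(int).tolist())
    s=robot.observe(); print(s["tool_pos"],s["contact_force"])
E
python3 -c "
from h import *
tip(250,268,140,165,.053)"
```

```text
[[539, -207, 58], [540, -203, 58], [540, -199, 61], [541, -211, 61], [542, -207, 62], [539, -206, 62], [541, -207, 63], [540, -201, 64]]
[ 0.53020488 -0.20567727  0.02625299] [ 0.91527329 -0.30648057  0.34193289]
```

Emit:
{"fn": "carry_out", "kwargs": {
  "deltas": [
    [0,0,0.3,0,0,0,0],
    [0,0,0.3,0,0,0,0],
    [0,0,0.2,0,0,0,0],
    [0,0,0.2,0,0,0,0],
    [0,0,0.2,0,0,0,0],
    [0,0,0,0,0,0,0],
    [0,0,0,0,0,0,0],
    [0,0,0,0,0,0,0]
  ]
}}

```text
time: 6.3
tool_pos: [0.5299, -0.2056, 0.014]
tool_rot: [3.142, 0.0, 0.123]
contact_force: [0.7, 1.1, 1.4]
opening: 0.0007
grip_force: 0.5
```

Emit:
{"fn": "carry_out", "kwargs": {
  "deltas": [
    [0,0,0.1,0,0,0,0],
    [0,0,0.1,0,0,0,0],
    [0,0,0.1,0,0,0,0],
    [0,0,0.1,0,0,0,0],
    [0,0,0,0,0,0,0],
    [0,0,0,0,0,0,0],
    [0,0,0,0,0,0,0],
    [0,0,0,0,0,0,0]
  ]
}}

```text
time: 6.97
tool_pos: [0.5303, -0.2057, 0.0102]
tool_rot: [3.141, -0.0, 0.123]
contact_force: [2.0, 1.7, 4.0]
opening: 0.0004
grip_force: 2.0
```

Contact: the force has reached 4 N, so the rocker is moving.

Emit:
{"fn": "carry_out", "kwargs": {
  "deltas": [
    [0,0,0.1,0,0,0,0],
    [0,0,0.1,0,0,0,0],
    [0,0,0.1,0,0,0,0],
    [0,0,0.1,0,0,0,0],
    [0,0,0,0,0,0,0],
    [0,0,0,0,0,0,0],
    [0,0,0,0,0,0,0],
    [0,0,0,0,0,0,0]
  ]
}}

```text
time: 7.63
tool_pos: [0.5306, -0.2058, 0.0094]
tool_rot: [3.14, -0.002, 0.123]
contact_force: [-5.4, 4.2, 28.5]
opening: 0.0006
grip_force: 13.8
```

28 N at tip ≈ 0.041: that is the stop. I'll lift and check.

Emit:
{"fn": "carry_out", "kwargs": {
  "deltas": [
    [0,0,-0.5,0,0,0,0],
    [0,0,-1.5,0,0,0,0],
    [0,0,-3,0,0,0,0],
    [0,0,-3,0,0,0,0],
    [-3,-2.5,0,0,0,0,0],
    [-3,-2.5,0,0,0,0,0],
    [0,-2.5,0,0,0,0,0],
    [0,-2.5,0,0,0,0,0]
  ]
}}

```text
time: 8.3
tool_pos: [0.4556, -0.1127, 0.0856]
tool_rot: [-3.141, 0.003, 0.121]
contact_force: [1.1, 0.4, 0.3]
opening: 0.0004
grip_force: 0.0
```

```bash
cat >> h.py <<'E'
def tilt(cam="scene"):
    "rocker tilt by plane fit along panel x of coloured pixels"
    c=cams.read_camera(cam); P=xyz(c); hsv=cv2.cvtColor(c["image"],cv2.COLOR_BGR2HSV)
    H,S,V=[hsv[...,i].astype(int) for i in range(3)]; e=np.array([.9924,.1227]); n=np.array([-.1227,.9924])
    d=P[...,:2]-[.4902,-.1284]; a=d@e; b=d@n
    for k,m in dict(blue=(H>100)&(H<125)&(S>150),yellow=(H>22)&(H<35)&(S>110),red=((H<6)|(H>174))&(S>150)).items():
        off={"blue":-.08,"yellow":.08,"red":0}[k]
        m=m&(abs(a)<.036)&(abs(b-off)<.02)&(P[...,2]>.03)&(P[...,2]<.06)
        if m.sum()>20: print(k,m.sum(),"slope dz/dx",np.polyfit(a[m],P[m][:,2],1).round(4))
    return c
E
python3 - <<'E'
from h import *
c=tilt("scene"); tilt("top"); cv2.imwrite("pics/s2.png",cv2.resize(c["image"][110:230,210:370],None,fx=5,fy=5,interpolation=cv2.INTER_CUBIC))
print(robot.observe()["tool_pos"])
E
```

```text
blue 336 slope dz/dx [-0.1592  0.0448]
yellow 398 slope dz/dx [-0.1408  0.0449]
red 300 slope dz/dx [0.1428 0.0447]
yellow 148 slope dz/dx [-0.116   0.0443]
[ 0.45611994 -0.1108049   0.08563002]
```

View pics/s2.png

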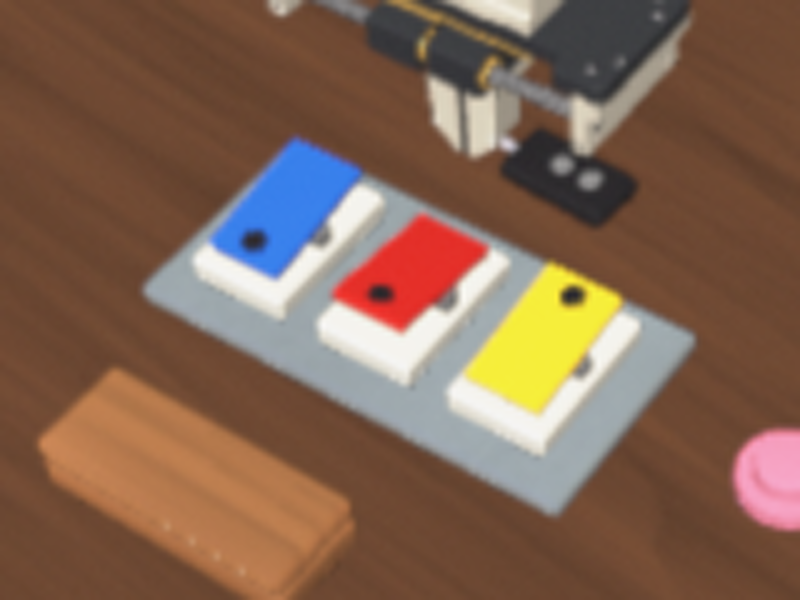

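The crop and the fit show blue fully over (+0.159), with yellow and red untouched. Yellow is next.

Emit:
{"fn": "carry_out", "kwargs": {
  "deltas": [
    [0.1,-3,0,0,0,0,0],
    [0,-2.8,0,0,0,0,0],
    [0,0,0,0,0,0,0],
    [0,0,2,0,0,0,0],
    [0,0,2,0,0,0,0],
    [0,0,1.8,0,0,0,0],
    [0,0,0,0,0,0,0],
    [0,0,0,0,0,0,0]
  ]
}}

```text
time: 9.07
tool_pos: [0.4515, -0.0565, 0.0274]
tool_rot: [-3.141, 0.003, 0.123]
contact_force: [-0.3, 0.0, 0.2]
opening: 0.0005
grip_force: 0.0
```

```bash
python3 -c "
from h import *
tip(300,335,120,185,.055)"
```

```text
[[460, -58, 60], [461, -61, 63], [461, -51, 63], [463, -62, 64], [463, -52, 64], [464, -58, 64], [460, -58, 65], [461, -48, 65]]
[ 0.45230831 -0.05659573  0.02822618] [0.67908801 0.11137529 0.96006779]
```

Emit:
{"fn": "carry_out", "kwargs": {
  "deltas": [
    [0,-0.3,0.4,0,0,0,0],
    [0,0,0.4,0,0,0,0],
    [0,0,0.3,0,0,0,0],
    [0,0,0.2,0,0,0,0],
    [0,0,0.2,0,0,0,0],
    [0,0,0.1,0,0,0,0],
    [0,0,0.1,0,0,0,0],
    [0,0,0,0,0,0,0]
  ]
}}

```text
time: 9.78
tool_pos: [0.4514, -0.053, 0.011]
tool_rot: [-3.142, 0.001, 0.123]
contact_force: [-2.8, -0.0, 2.9]
opening: 0.0006
grip_force: 1.8
```

Emit:
{"fn": "carry_out", "kwargs": {
  "deltas": [
    [0,0,0.1,0,0,0,0],
    [0,0,0.1,0,0,0,0],
    [0,0,0.1,0,0,0,0],
    [0,0,0,0,0,0,0],
    [0,0,0,0,0,0,0],
    [0,0,0,0,0,0,0],
    [0,0,0,0,0,0,0],
    [0,0,0,0,0,0,0]
  ]
}}

```text
time: 10.45
tool_pos: [0.4516, -0.0531, 0.0095]
tool_rot: [3.141, -0.0, 0.123]
contact_force: [-7.6, 0.1, 21.4]
opening: 0.0006
grip_force: 11.2
```

Emit:
{"fn": "carry_out", "kwargs": {
  "deltas": [
    [0,0,-1,0,0,0,0],
    [0,0,-3,0,0,0,0],
    [0,0,-3,0,0,0,0],
    [0.8,-3.4,0,0,0,0,0],
    [0.8,-3.4,0,0,0,0,0],
    [0.8,-3.4,0,0,0,0,0],
    [0.8,-3.4,0,0,0,0,0],
    [0,0,0,0,0,0,0]
  ]
}}

```text
time: 11.12
tool_pos: [0.4676, 0.091, 0.0783]
tool_rot: [-3.14, -0.002, 0.127]
contact_force: [-0.6, -0.1, -0.1]
opening: 0.0005
grip_force: 0.0
```

```bash
python3 -c "
from h import *
tilt(); print(robot.observe()['tool_pos'])"
```

```text
blue 334 slope dz/dx [-0.1682  0.0451]
yellow 310 slope dz/dx [0.1572 0.0449]
red 299 slope dz/dx [0.1537 0.0448]
[0.46729017 0.08869432 0.07806263]
```

Yellow is over (0.157), blue is still over and red is untouched. Now the green button.

Emit:
{"fn": "carry_out", "kwargs": {
  "deltas": [
    [0.8,-3.3,0,0,0,0,0],
    [0.8,-3.3,0,0,0,0,0],
    [0.7,-3.1,0,0,0,0,0],
    [0,0,0,0,0,0,0],
    [0,0,2.5,0,0,0,0],
    [0,0,2.5,0,0,0,0],
    [0,0,2,0,0,0,0],
    [0,0,0,0,0,0,0]
  ]
}}

```text
time: 11.83
tool_pos: [0.4753, 0.1832, 0.0046]
tool_rot: [3.141, 0.007, 0.122]
contact_force: [-1.6, 0.4, -1.6]
opening: 0.0005
grip_force: 0.0
```

Run:
```python
from h import *
c=cams.read_camera("scene"); cv2.imwrite("pics/s3.png",cv2.resize(c["image"][180:300,330:490],None,fx=5,fy=5,interpolation=cv2.INTER_CUBIC))
tip(385,415,205,245,.027)
```

```text
[[484, 186, 34], [485, 189, 37], [483, 182, 37], [488, 180, 40], [488, 177, 41], [486, 186, 41], [487, 182, 42], [486, 189, 43]]
[0.477813   0.18400781 0.0079125 ] [ 1.14478929 -0.35707897  1.40276519]
```

View pics/s3.png

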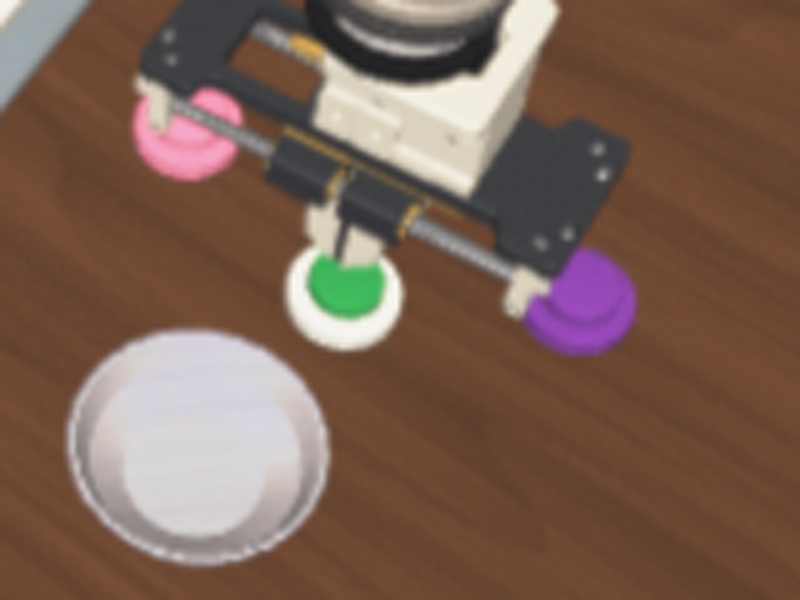

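The closed fingers stand just over the green cap at crop (345,275), and the dish and the other buttons are clear. I'll press now.

Emit:
{"fn": "carry_out", "kwargs": {
  "deltas": [
    [0,-0.4,0.4,0,0,0,0],
    [0,0,0.4,0,0,0,0],
    [0,0,0.4,0,0,0,0],
    [0,0,0.2,0,0,0,0],
    [0,0,0.2,0,0,0,0],
    [0,0,0.2,0,0,0,0],
    [0,0,0,0,0,0,0],
    [0,0,0,0,0,0,0]
  ]
}}

```text
time: 12.6
tool_pos: [0.4774, 0.189, -0.0098]
tool_rot: [3.142, -0.0, 0.123]
contact_force: [-0.2, -0.2, 2.1]
opening: 0.0005
grip_force: 1.1
```

Emit:
{"fn": "carry_out", "kwargs": {
  "deltas": [
    [0,0,0.1,0,0,0,0],
    [0,0,0.1,0,0,0,0],
    [0,0,0.1,0,0,0,0],
    [0,0,0.1,0,0,0,0],
    [0,0,0,0,0,0,0],
    [0,0,0,0,0,0,0],
    [0,0,0,0,0,0,0],
    [0,0,0,0,0,0,0]
  ]
}}

```text
time: 13.27
tool_pos: [0.4775, 0.189, -0.0138]
tool_rot: [3.142, -0.0, 0.123]
contact_force: [-0.3, -0.0, 5.0]
opening: 0.0002
grip_force: 2.2
```

Emit:
{"fn": "carry_out", "kwargs": {
  "deltas": [
    [0,0,0.1,0,0,0,0],
    [0,0,0.1,0,0,0,0],
    [0,0,0.1,0,0,0,0],
    [0,0,0,0,0,0,0],
    [0,0,0,0,0,0,0],
    [0,0,0,0,0,0,0],
    [0,0,0,0,0,0,0],
    [0,0,0,0,0,0,0]
  ]
}}

```text
time: 13.93
tool_pos: [0.4776, 0.189, -0.0148]
tool_rot: [3.142, -0.001, 0.123]
contact_force: [-6.5, -2.0, 25.9]
opening: 0.0004
grip_force: 13.0
```

The button has bottomed: the force jumped from 5 N to 26 N. I'll lift clear and verify.

Emit:
{"fn": "carry_out", "kwargs": {
  "deltas": [
    [0,0,-1,0,0,0,0],
    [0,0,-2,0,0,0,0],
    [0,0,-3,0,0,0,0],
    [0,0,-3,0,0,0,0],
    [0,0,-3,0,0,0,0],
    [0,0,0,0,0,0,0],
    [0,0,0,0,0,0,0],
    [0,0,0,0,0,0,0]
  ]
}}

```text
time: 14.6
tool_pos: [0.4767, 0.1888, 0.1023]
tool_rot: [3.141, 0.001, 0.123]
contact_force: [0.3, -0.1, -0.5]
opening: 0.0005
grip_force: 0.0
```

Run:
```python
from h import *
c=tilt(); P=xyz(c); print("green top",P[236:241,396:402].reshape(-1,3).mean(0).round(4))
P0=xyz(dict(np.load("scene0.npz")))
for n,b in dict(dish=(340,400,245,296),case=(215,285,183,233),fob=(306,340,133,157)).items():
    f=lambda Q:(lambda q:q[q[:,2]>.008].mean(0))(Q[b[2]:b[3],b[0]:b[1]].reshape(-1,3)); print(n,(f(P)-f(P0)).round(4))
s=robot.observe(); print(s["time"],s["tool_pos"],s["contact_force"])
```

```text
blue 339 slope dz/dx [-0.1634  0.0448]
yellow 312 slope dz/dx [0.1512 0.045 ]
red 296 slope dz/dx [0.1413 0.0449]
green top [0.4874 0.1915 0.0226]
dish [-0.0003 -0.0002 -0.0009]
case [0.0015 0.0025 0.0038]
fob [-0.0045 -0.0035 -0.0059]
14.65 [0.47637634 0.18864452 0.10173304] [-0.05397395  0.1540006  -0.60449743]
```

```bash
python3 -c "
from cell import robot
print(robot.hand_in())"
```

```text
the job is handed in; nothing more can be done
None
```

Job handed in at about 14.7 s (no verdict shown): blue then yellow rocker pressed fully over, then green pressed to its stop and sprung back; red still up, and the dish, case and fob untouched.

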